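# Pack a dropper pack from the display peg into the sample case

### The job

Get a workshop guest's sample case ready: first lift the lid of the grey case all the way over until it leans back on its stop. Then take the tall pack (the one with the droppers) off the small display stand, tilting it and lifting its hole end over the upturned tip of the peg so that the stand is not dragged or tipped, and stand it upright, hole end up, fully down in the empty front slot of the case. Leave the other pack hanging on its peg and the jars, bottles and packed things as they are, and leave the lid open.

Things in the scene. Friction and masses are not known exactly. Their poses are not given: they have to be found in the camera images.
- dropper_pack: Tall pack: rigid clear clamshell with white droppers, 50 mm wide (y), 20 thick (x), 110 tall (z up), 70 to 130 g. Origin: centre of its underside. Top 26 mm is a stiff cardboard header 4 mm thick, mid-thickness, with a hole. Its two narrow sides, 50 mm apart, are flat, firm and flush with the header's: good to grip. It hangs free on one of the two pegs (which one varies), x along the peg.
- pack_hole (a point): Centre of the hole in the header of the dropper pack, 97.5 mm above the pack's origin. The hole is 20 mm wide (pack y) and 11 mm tall and goes through the 4 mm header along pack x. At the start the hole's upper edge rests on the peg, 48 to 68 mm out from the panel.
- stand: Loose counter display, about 2.2 kg. Origin: centre under its steel foot, 170 (x) x 250 (y) x 8 mm. The front of its plywood panel is at x = +45 mm, 244 mm wide, top 192 mm up. Two pegs of 5 mm wire, at y = +60 and -60 mm, 165 mm up, point to -x (roughly the robot's right): level for 100 mm, then a tip 26 mm long turned up by 55 degrees, ending 186 mm up.
- peg_near_bend (a point): On the axis of the peg at stand y = +60 mm (the one nearer the robot), where the level run ends and the upturned tip begins: stand x = -55 mm, 165 mm up. Axes as the stand's. On the steep tip an upright pack jams in its hole: it must be tilted, top leaning back to the panel and hole end lifted (about 40 degrees does), to pass over.
- peg_far_bend (a point): The same point on the peg at stand y = -60 mm (the one farther from the robot).
- spray_pack: Shorter pack on the other peg: 64 mm wide, 24 thick, 84 tall, a small spray bottle inside; same header and hole (66 to 77 mm above its origin). Origin: centre of its underside. It stays hanging.
- case: Closed sample case, grey with aluminium edges, fixed. Origin: centre of its underside. 140 mm front to back (x, front at -x, facing roughly the robot's left) and 220 mm along the hinge (y). Base 62 mm high, walls 6, floor 8. At its -y end are slots one behind the other (dividers up to 56 mm): front one empty, second with a pack, third a larger well. Small bottles at the +y end, tops 70 mm up.
- free_slot (a point): Centre of the floor of the empty front slot: 48 mm to the front (-x) and 72 mm to -y of the case's origin, 8 mm up. The slot is 32 mm front to back (case x) and 64 mm along the hinge (case y); a pack goes in with its width along the hinge. Axes as the case's.
- lid (a joint): Opening angle of the case's lid in rad: 0 closed, 1.85 leaning back on its stop. The lid is a hollow shell 140 x 220 x 65 mm, about 0.45 kg, latches undone, on a stiff hinge (0.25 N m of friction) that holds it roughly where it is left when half to three quarters open; near closed it may sink shut.
- lid_handle (a point): Middle of the carrying handle on the lid: a round black bar of 12 mm, 128 mm long along the hinge, on posts 60 mm either side, its axis 36 mm above the lid's top face: when closed, 163 mm above the table, 101 mm above and 70 mm in front of the hinge axis. Moves with the lid.
- lid_edge (a point): Middle of the lower front edge of the lid, 140 mm from the hinge axis. Once the lid is raised this is its free edge, up to 202 mm above the table, and can be pushed back to the stop from the front. Moves with the lid.
- lid_axis (a point): Middle of the lid's hinge axis, at the back top edge of the case base: 70 mm behind (+x) the case's origin, 62 mm up. The axis runs along the case's y. Axes as the case's: opening turns the lid from -x up and over towards +x.
- packed_one: Dropper pack of the same kind already upright in the second slot, 36 mm behind the front one; its top is 118 mm above the table. Origin: centre of its underside.
- vial0: Small amber bottle, 34 mm across, 62 mm tall, in the front well at the case's +y end. Origin: centre of its underside.
- vial1: The same, in the back well at the case's +y end.
- jar_tall: Amber jar, 68 mm across and 135 mm tall, on the table. Origin: centre of its underside.
- jar_wide: Amber jar, 72 mm across and 115 mm tall, on the table. Origin: centre of its underside.
- beaker: Open glass beaker, 68 mm across, 85 mm tall, on the table. Origin: centre of its underside.
- flacon: Square perfume bottle with a brass cap, 48 x 30 mm and 84 mm tall, on the table. Origin: centre of its underside.

How it is judged:
By the outcome, as a careful person would: the job done as asked, in the order asked, and still so for the second after the job is handed in, with the robot touching nothing.
It also fails if it takes over 72 s, if anything falls off the work surface, if the arm or the gripper's body presses on something with over 40 N, if the wrist force passes 120 N, or if a joint passes its speed limit or range.

### The arm

A 6-joint arm with a two-finger parallel gripper is mounted at the origin on the work surface. World frame = base frame: x ahead of the robot, y to its left, z up, the work surface at z = 0. Lengths are in mm, angles in rad, forces in N, time in s.
With the tool pointing down it reaches from about 250 to 775 mm from the base axis. Payload 4 kg.
Tool frame: the origin (TCP) lies midway between the tips of the shut fingers; the grasp point (between the pads) lies 19 mm behind it; z points along the fingers, y is the line along which they close (so a half turn about z gives the same grasp; the last joint's range is limited). The gripper opens to 94 mm and grips with 3 to 60 N. Pads are 16 mm wide; open, the fingers measure 119 mm over their backs; the gripper's body (75 mm by 177 mm) begins 78 mm behind the grasp point.
Start: joints at [1.192, 0.087, 1.371, -0, 1.684, -0.103], TCP at [149.784, 529.231, 205.506] pointing down, gripper open.
Joint ranges: [-3.1, 3.1], [-0.76, 2.03], [0.27, 2.55], [-1.08, 4.22], [0.17, 2.65], [-2.57, 2.57]. Speed limits (rad/s): [2.79, 2.79, 3.14, 3.14, 3.14, 3.14].

### API

Orientations are given as a unit quaternion [x, y, z, w].
In Python, from rig import * gives the robot as it stands.
- The arm moves only by the tool drive_tool, never from a script. Its argument "plan" is a list of rows, each a list of 5 numbers: the shift along the tool's x, y, z normalised to -1 to 1, where 1 is 200 mm, then the turn about the tool's z normalised to -1 to 1, where 1 is 90 degrees, then the gripper's target within -1 to 1 (fully open at 1, half-way at 0, shut at -1). In form: [[x, y, z, roll, gripper], ...]. A call has 1 to 12 rows; each row is the pose to reach, as a shift and turn from the pose commanded when the call began, along the tool's axes at that moment; what a row does not reach only later rows make up. A row lasts 1/10 s, in which the tool goes at most 50 mm and 8.59 degrees, less where a joint would pass 70% of its speed; a pose out of reach is approached as far as the arm can. A call with a number of a shift or a turn outside -1 to 1 is refused whole. A call with a gripper value outside its range is refused whole. The fingers move at their own pace and stop on an object; "squeeze" is the grip in N (left out, the last holds). Time passes only in rows, so rows that repeat a pose let the fingers close. It gives the time, the measured TCP pose, the force, the opening and the grip force at its end, in the units of the state.
- get_state(): the state, without advancing time (a new reading comes with each control period).
- snapshot(name): name is "scene" or "top" or "wrist"; returns a dict with "img" (420x560x3 uint8, blue, green, red), "range_z" (420x560 float32, mm along the optical axis (not along the pixel's ray), 0 where there is no reading), "vfov" (degrees; the focal length in pixels is half the picture's height over the tangent of half this angle, whatever the lens; pixels are square), "cx", "cy" (the principal point, pixels), "extrinsics" (4x4, takes a point from camera to world coordinates). Camera axes: x right, y down, z forward; pixel columns grow to the right and rows downward; lengths in mm; the calibration is good to about 2 mm. A picture is of the moment at which its call begins.
- sign_off(): hands the job in; it is judged then, once.
The state is a dict: "time_s": time; "qpos": joint angles; "qd": joint speeds; "joint_torque": joint torques, N m; "eef_pos": TCP position; "ee_rot": TCP orientation; "force": force on the tool from outside, world axes, zero at the start; "wrist_torque": the same for the moment, N m; "finger_gap": finger opening in mm; "grip_force": force on a finger pad.
Only numpy, scipy, OpenCV 4.12 (cv2) and the standard library are available. Lean on these libraries where they do the work, as an engineer would, in place of code of your own. Each camera call takes 0.05 s, during which the arm holds its last target. There are 200 camera calls.

## Working session

There is one attempt and no reset: what is moved stays moved. The work goes in short steps, Python scripts to look and compute and a tool call to move; the robot and the scene stay as the last step left them, time stands still between calls to the robot, and variables do not carry over. Pictures are saved under pics/ and viewed, at most 10 in all, crops included, and the job is handed in when it is done.

Besides the shell and the picture viewer there is one more tool, called after "Emit:" as name([rows], argument=value, ...), one row to a line, values as JSON. drive_tool: Moves the arm, as the interface text tells. Scaled input: -1 to 1 covers 200 mm each way for a shift and 90 degrees each way for a turn. Its arguments: {"type":"object","properties":{"plan":{"type":"array","items":{"type":"array","items":{"type":"number","minimum":-1,"maximum":1}}},"squeeze":{"type":"number"}},"required":["plan"]}

```bash
ls; mkdir -p pics; cat > h.py <<'E'
from rig import *
import numpy as np, cv2
def snap(n):
    s=snapshot(n); s['f']=s['img'].shape[0]/2/np.tan(np.radians(s['vfov'])/2)
    s['E']=np.array(s['extrinsics']); return s
def cloud(s):
    z=s['range_z']; v,u=np.mgrid[:z.shape[0],:z.shape[1]]
    P=np.stack([(u-s['cx'])/s['f']*z,(v-s['cy'])/s['f']*z,z],-1)
    W=P@s['E'][:3,:3].T+s['E'][:3,3]; W[z<=0]=np.nan; return W
def proj(s,p):
    q=(np.asarray(p)-s['E'][:3,3])@s['E'][:3,:3]
    return np.stack([q[...,0]/q[...,2]*s['f']+s['cx'],q[...,1]/q[...,2]*s['f']+s['cy']],-1)
def onplane(s,u,v,h):
    d=s['E'][:3,:3]@np.array([(u-s['cx'])/s['f'],(v-s['cy'])/s['f'],1]); o=s['E'][:3,3]
    return o+d*(h-o[2])/d[2]
E
python3 - <<'E'
from h import *
a=snap('scene');b=snap('top')
cv2.imwrite('pics/a.png',a['img']);cv2.imwrite('pics/b.png',b['img'])
np.savez('s0.npz',A=cloud(a),B=cloud(b),ai=a['img'],bi=b['img'])
print(a['E'],b['E'],a['f'],b['f'],get_state())
E
```

```text
pics
[[ 7.21376419e-02  8.36679486e-01 -5.42921356e-01  1.06208854e+03]
 [ 9.97393224e-01 -5.95813849e-02  4.07040034e-02 -2.84055709e+01]
 [ 1.70819834e-03 -5.44442372e-01 -8.38796510e-01  9.40383867e+02]
 [ 0.00000000e+00  0.00000000e+00  0.00000000e+00  1.00000000e+00]] [[ 2.30486915e-02 -9.98321791e-01  5.31258906e-02  4.95533917e+02]
 [-9.99708543e-01 -2.33973059e-02 -5.94938755e-03  1.41987410e+01]
 [ 7.18240595e-03 -5.29732811e-02 -9.98570100e-01  1.04471027e+03]
 [ 0.00000000e+00  0.00000000e+00  0.00000000e+00  1.00000000e+00]] 466.4012669675656 389.8020850429753 {'time_s': 0.1, 'qpos': array([ 1.19191964e+00,  8.78630243e-02,  1.37205396e+00, -2.65532373e-05,
        1.68360506e+00, -1.03123186e-01]), 'qd': array([-0.00057457,  0.00170268, -0.00382441,  0.00026233, -0.0016514 ,
        0.0027114 ]), 'joint_torque': array([ 2.07583005e-03, -3.41252840e+01, -3.03300834e+01,  7.21187750e-02,
        3.04260955e-02, -7.31477326e-05]), 'eef_pos': array([149.59622043, 528.76411627, 204.4560398 ]), 'ee_rot': array([ 1.37441728e-01,  9.90509384e-01, -9.39965464e-04, -2.17435371e-04]), 'force': array([ 0.83634494, -0.38987915,  0.44149648]), 'wrist_torque': array([0.00421815, 0.01680633, 0.00081612]), 'grip_force': 0.0, 'finger_gap': 94.12575179380283}
```

View pics/a.png

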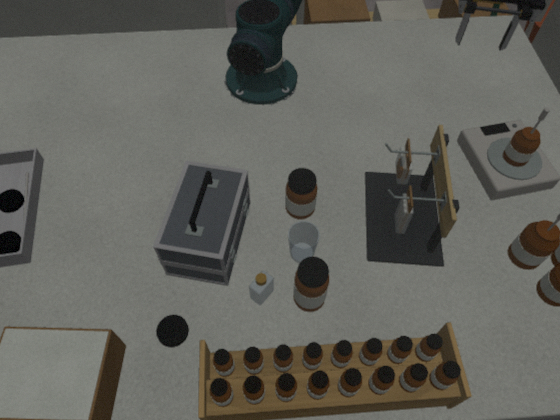

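View pics/b.png

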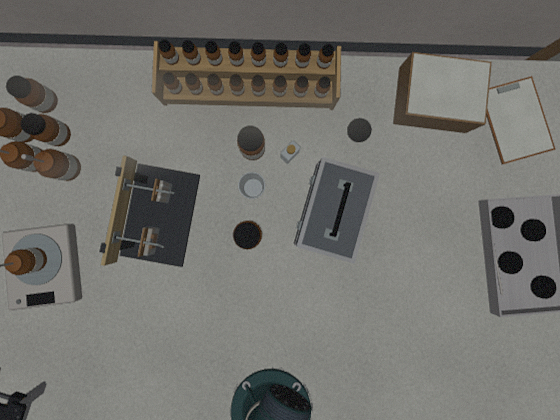

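The scene view shows the case at (205,220) with its handle along (200,200), and the stand foot at (405,215) with the panel at (443,185). The top view shows the case at (337,210), the handle at (341,210), the panel at (120,210) and packs at (160,190) and (150,240). Next I'll measure these.

```bash
python3 - <<'E'
import numpy as np,cv2
d=np.load('s0.npz')
for k in 'BA':
    W=d[k];x,y,z=W[...,0],W[...,1],W[...,2]
    def rect(m,n):
        p=W[m]; 
        if len(p)<10: print(k,n,len(p));return
        r=cv2.minAreaRect(p[:,:2].astype(np.float32)); print(k,n,len(p),np.round(r[0],1),np.round(r[1],1),round(r[2],1),'z',np.round(np.percentile(p[:,2],[5,50,95]),1))
    cs=(x>300)&(x<700)&(y<-20)&(y>-280)
    rect(cs&(z>120)&(z<134),'lidtop'); rect(cs&(z>150)&(z<180),'handle')
    st=(x>300)&(x<640)&(y>150)&(y<480)
    rect(st&(z>4)&(z<13),'foot')
    rect(st&(z>175)&(z<200)&(y>300),'paneltop')
    rect(st&(z>158)&(z<190)&(y<310)&(x<480),'nearpeg/hdr'); rect(st&(z>158)&(z<190)&(y<310)&(x>480),'farpeg')
    rect(st&(z>20)&(z<155)&(y<325)&(x<470),'nearpack'); rect(st&(z>20)&(z<155)&(y<325)&(x>470),'farpack')
for n,img,(r0,r1,c0,c1) in (('a',d['ai'],(120,270,355,465)),('b',d['bi'],(145,275,90,210))):
    pass
a=cv2.resize(d['ai'][125:265,360:465],None,fx=4,fy=4);b=cv2.resize(d['bi'][150:275,95:205],None,fx=3.4,fy=4)
h=min(len(a),len(b));cv2.imwrite('pics/c.png',np.hstack([a[:h,:420],b[:h]]))
E
```

```text
B lidtop 5349 [ 522.1 -144.9] [142.5 222.3] 75.1 z [124.3 127.1 130.1]
B handle 301 [ 521.5 -144.6] [ 12.6 126.3] 75.2 z [163.4 167.7 170.4]
B foot 4862 [471.  315.5] [333.9 329.7] 0.5 z [ 4.8  8.  11.1]
B paneltop 903 [507.7 355.9] [230.8  84.7] 9.7 z [176.8 190.8 194. ]
B nearpeg/hdr 160 [429.2 288.3] [64.1 55.3] 51.2 z [160.1 170.3 178. ]
B farpeg 151 [552.3 269.5] [73.6 44.4] 55.2 z [160.6 169.  178.6]
B nearpack 317 [438.6 299.3] [25.  64.4] 80.9 z [ 99.  143.8 151.1]
B farpack 260 [524.3 279.9] [ 14.9 114.7] 73.3 z [ 73.8 128.5 150.7]
A lidtop 5813 [ 521.9 -146.5] [143.3 225. ] 75.1 z [122.9 125.5 128.4]
A handle 343 [ 522.7 -145.7] [ 12.1 129.2] 75.4 z [159.2 165.6 168.4]
A foot 4770 [497.7 337.2] [243.3 282.9] 76.7 z [4.4 6.5 9.3]
A paneltop 834 [510.  357.9] [ 20.5 245.8] 81.2 z [177.2 189.2 192. ]
A nearpeg/hdr 154 [445.3 284.6] [55.4 61.4] 21.8 z [160.8 167.8 179.9]
A farpeg 184 [556.2 267.5] [50.7 68.1] 27.1 z [161.9 166.8 181.4]
A nearpack 345 [440.8 297.9] [25.2 62.8] 80.7 z [ 97.1 138.  150.2]
A farpack 578 [525.8 281.1] [ 23.2 118.7] 77.6 z [ 71.4 119.2 148. ]
```

View pics/c.png

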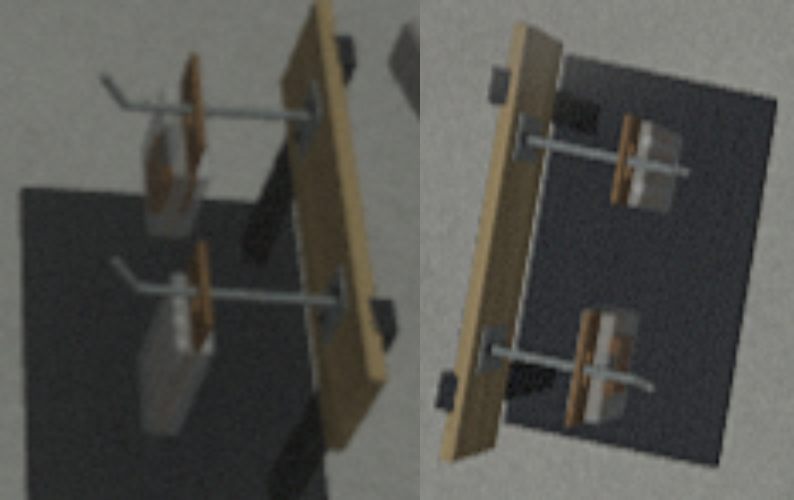

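The dropper pack (white contents, narrower) hangs on the far peg, at scene crop (175,360) and top crop (650,165). The spray pack with the amber bottle is on the near peg. The case axes sit at 75.2° and the handle is at about (522,-146), which matches the given sizes. I'll start on the lid.

Emit:
drive_tool([
  [-0.9,-0.91,0,-0.012,1],
  [-0.9,-0.91,0,-0.012,1],
  [-0.9,-0.91,0,-0.012,1],
  [-0.9,-0.91,0,-0.012,1],
  [-0.9,-0.91,0,-0.012,1],
  [-0.9,-0.91,0,-0.012,1],
  [-0.9,-0.91,0,-0.012,1],
], squeeze=30)

```text
time_s: 0.8
eef_pos: [273.9, 304.2, 205.3]
ee_rot: [0.13, 0.992, 0.0, -0.0]
force: [0.1, -0.1, 0.0]
finger_gap: 93.6
grip_force: 0.0
```

Emit:
drive_tool([
  [-0.9,-0.91,0,0,0.2],
  [-0.9,-0.91,0,0,0.2],
  [-0.9,-0.91,0,0,0.2],
  [-0.9,-0.91,0,0,0.2],
  [-0.9,-0.91,0,0,0.2],
  [-0.9,-0.91,0,0,0.2],
  [-0.9,-0.91,0,0,0.2],
])

```text
time_s: 1.5
eef_pos: [401.6, 83.8, 204.9]
ee_rot: [0.129, 0.992, 0.0, -0.001]
force: [-0.1, -0.2, -0.4]
finger_gap: 56.6
grip_force: 0.0
```

Emit:
drive_tool([
  [-0.87,-0.91,0,0,0.2],
  [-0.87,-0.91,0,0,0.2],
  [-0.87,-0.91,0,0,0.2],
  [-0.87,-0.91,0,0,0.2],
  [-0.87,-0.91,0,0,0.2],
  [-0.87,-0.91,0,0,0.2],
  [-0.87,-0.91,0,0,0.2],
  [-0.87,-0.91,0,0,0.2],
])

```text
time_s: 2.3
eef_pos: [523.3, -134.0, 205.5]
ee_rot: [0.126, 0.992, 0.001, -0.0]
force: [0.2, -0.2, -0.2]
finger_gap: 56.4
grip_force: 0.0
```

Emit:
drive_tool([
  [-0.01,-0.06,0.1,0,0.2],
  [-0.01,-0.06,0.29,0,0.2],
  [-0.01,-0.06,0.29,0,0.2],
  [-0.01,-0.06,0.29,0,-1],
  [-0.01,-0.06,0.29,0,-1],
  [-0.01,-0.06,0.29,0,-1],
  [-0.01,-0.06,0.29,0,-1],
  [-0.01,-0.06,0.29,0,-1],
  [-0.01,-0.06,0.29,0,-1],
  [-0.01,-0.06,0.29,0,-1],
])

```text
time_s: 3.3
eef_pos: [523.2, -146.8, 148.4]
ee_rot: [0.128, 0.992, 0.002, 0.001]
force: [1.3, 5.3, 3.0]
finger_gap: 11.1
grip_force: 30.0
```

Emit:
drive_tool([
  [0,-0.045,-0.029,0,-1],
  [0,-0.093,-0.053,0,-1],
  [0,-0.142,-0.073,0,-1],
  [0,-0.194,-0.09,0,-1],
  [0,-0.247,-0.101,0,-1],
  [0,-0.3,-0.107,0,-1],
  [0,-0.353,-0.109,0,-1],
  [0,-0.407,-0.107,0,-1],
  [0,-0.46,-0.1,0,-1],
  [0,-0.512,-0.088,0,-1],
  [0,-0.563,-0.071,0,-1],
  [0,-0.613,-0.05,0,-1],
])

```text
time_s: 4.5
eef_pos: [490.7, -267.9, 157.0]
ee_rot: [0.128, 0.992, 0.0, -0.0]
force: [-1.0, 3.8, 2.1]
finger_gap: 11.0
grip_force: 30.0
```

Emit:
drive_tool([
  [0,-0.038,0.02,0,-1],
  [0,-0.075,0.042,0,-1],
  [0,-0.11,0.066,0,-1],
  [0,-0.11,0.066,0,-1],
  [0,-0.11,0.066,0,-1],
])

```text
time_s: 5.0
eef_pos: [484.7, -290.0, 143.0]
ee_rot: [0.129, 0.992, -0.001, -0.001]
force: [-0.5, 0.0, -3.1]
finger_gap: 10.6
grip_force: 30.0
```

```bash
python3 - <<'E'
from h import *
a=snap('scene');cv2.imwrite('pics/d.png',a['img'])
print({k:np.round(v,3) for k,v in get_state().items()})
E
```

```text
{'time_s': np.float64(5.05), 'qpos': array([-0.638,  0.141,  1.435, -0.002,  1.567, -1.951]), 'qd': array([ 0.006, -0.005, -0.003,  0.003,  0.007,  0.001]), 'joint_torque': array([ 4.9700e-01, -3.7023e+01, -3.1132e+01,  2.2900e-01, -1.6100e-01,
       -2.5000e-02]), 'eef_pos': array([ 484.819, -289.663,  143.268]), 'ee_rot': array([ 0.128,  0.992, -0.001, -0.001]), 'force': array([-1.419, -0.487, -2.552]), 'wrist_torque': array([ 0.038,  0.174, -0.058]), 'grip_force': np.float64(30.002), 'finger_gap': np.float64(11.316)}
```

View pics/d.png

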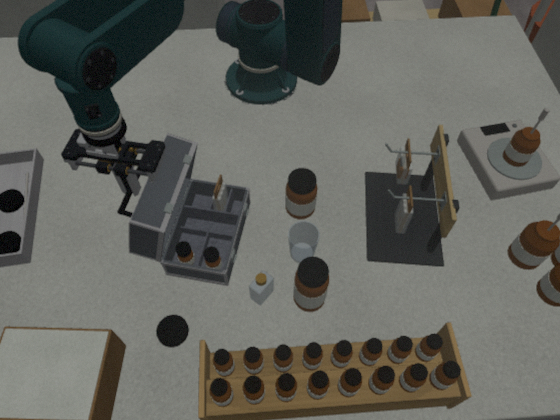

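The lid is about 72° open, with the fingers on the handle at (125,205). I'll release it, lift, and push the edge back from the front.

Emit:
drive_tool([
  [0,0,0,0,-0.57],
  [0,0,0,0,-0.57],
  [0,0,0,0,-0.57],
  [0,0,-0.15,0,-0.57],
  [0,0,-0.35,0,-0.57],
  [0,0,-0.6,0,-0.57],
  [0,0,-0.6,0,-1],
  [0,0,-0.6,0,-1],
])

```text
time_s: 5.85
eef_pos: [486.3, -289.3, 266.6]
ee_rot: [0.128, 0.992, -0.001, 0.002]
force: [0.5, 0.7, -0.7]
finger_gap: 7.8
grip_force: 0.0
```

```bash
python3 - <<'E'
from h import *
print(get_state()['eef_pos'])
for n in('top','scene'):
    a=snap(n); W=cloud(a); o=np.array([522,-146.]); cx=np.array([-.255,-.967]); cy=np.array([.967,-.255])
    X=(W[...,:2]-o)@cx; Y=(W[...,:2]-o)@cy; Z=W[...,2]
    m=(abs(Y)<105)&(X>-30)&(X<130)&(Z>130)&(Z<230)&(abs(Y)>50)
    p=np.c_[X[m],Z[m]]
    i=np.argsort(p[:,0])[:30]; print(n,len(p),p[i].mean(0), p[np.argsort(-p[:,1])[:30]].mean(0))
E
```

```text
[ 486.28491722 -289.30949946  266.62057058]
top 1682 [ 30.97977332 198.74715291] [ 91.49079397 216.40383654]
scene 1733 [ 31.69008744 197.12535525] [ 92.7479164  214.65342946]
```

Emit:
drive_tool([
  [0,0.79,0,0,-1],
  [0,0.79,0,0,-1],
  [0,0.79,0,0,-1],
  [0,0.79,0,0,-1],
  [0,0.79,0.25,0,-1],
  [0,0.79,0.48,0,-1],
  [0,0.79,0.48,0,-1],
])

```text
time_s: 6.65
eef_pos: [518.3, -133.7, 156.4]
ee_rot: [0.128, 0.992, 0.002, -0.011]
force: [-0.1, 0.4, -1.4]
finger_gap: 0.6
grip_force: 0.0
```

Emit:
drive_tool([
  [0,-0.1,0,0,-1],
  [0,-0.15,0,0,-1],
  [0,-0.2,0,0,-1],
  [0,-0.25,0,0,-1],
  [0,-0.3,0,0,-1],
  [0,-0.35,0,0,-1],
  [0,-0.4,0,0,-1],
  [0,-0.44,0,0,-1],
  [0,-0.47,0,0,-1],
  [0,-0.5,0,0,-1],
  [0,-0.52,0,0,-1],
  [0,-0.52,0,0,-1],
])

```text
time_s: 7.85
eef_pos: [499.0, -237.1, 168.2]
ee_rot: [0.128, 0.992, 0.0, -0.0]
force: [-0.2, 0.3, -0.2]
finger_gap: 0.6
grip_force: 0.0
```

Emit:
drive_tool([
  [0,-0.015,0,0,-1],
  [0,-0.03,0,0,-1],
  [0,-0.03,0,0,-1],
])

```text
time_s: 8.15
eef_pos: [498.7, -238.2, 168.3]
ee_rot: [0.127, 0.992, 0.004, 0.0]
force: [1.2, 8.9, 1.3]
finger_gap: 0.2
grip_force: 4.9
```

```bash
cat >> h.py <<'E'
o=np.array([522,-146.]); cxx=np.array([-.255,-.967]); cyy=np.array([.967,-.255])
def lid():
  for n in('top','scene'):
    a=snap(n); W=cloud(a)
    X=(W[...,:2]-o)@cxx; Y=(W[...,:2]-o)@cyy; Z=W[...,2]
    m=(abs(Y)<105)&(X>0)&(X<240)&(Z>150)&(Z<230)&(abs(Y)>60)
    p=np.c_[X[m],Z[m]]
    print(n,len(p),p[np.argsort(p[:,0])[:30]].mean(0), p[np.argsort(-p[:,1])[:60]].mean(0), np.percentile(p[:,0],99))
  return W
E
python3 -c "
from h import *
lid();print(get_state()['eef_pos'],get_state()['force'])"
```

```text
top 419 [103.89945515 179.29235744] [112.28182046 197.68885731] 170.26294004824257
scene 670 [105.71055241 183.11501559] [112.99791593 196.51620598] 172.15062712742713
[ 498.72228217 -238.16804017  168.32340063] [2.32382676 8.64751654 1.9915196 ]
```

The lid is on its stop: the edge is at X≈109, z≈197, and the push met about 9 N. Next I'll back off and locate the dropper pack precisely.

Emit:
drive_tool([
  [0,0.1,0,0,-1],
  [0,0.3,-0.1,0,-1],
  [0,0.6,-0.4,0,-1],
  [0,0.9,-0.6,0,-0.5],
  [0,0.95,-0.6,0,0],
  [0,0.95,-0.6,0,0.5],
  [0,0.95,-0.6,0,1],
  [0,0.95,-0.6,0,1],
])

```text
time_s: 9.05
eef_pos: [545.5, -59.4, 286.9]
ee_rot: [0.128, 0.992, -0.0, -0.001]
force: [-0.6, 0.4, -0.8]
finger_gap: 36.8
grip_force: 0.0
```

```bash
python3 - <<'E'
import numpy as np,cv2
d=np.load('s0.npz')
t=np.radians(81.2);sx=np.array([np.cos(t),np.sin(t)]);sy=np.array([-sx[1],sx[0]])
for k,im in (('B','bi'),('A','ai')):
    W=d[k];I=d[im].astype(int);x,y,z=W[...,0],W[...,1],W[...,2]
    X=W[...,:2]@sx;Y=W[...,:2]@sy
    st=(x>300)&(x<640)&(y>180)&(y<440)
    brown=(I[...,2]-I[...,0]>25)
    far=st&(x>490)&(y<325)
    def show(n,m):
        if m.sum()<5: print(k,n,m.sum());return
        q=lambda a:np.round(np.percentile(a[m],[3,50,97]),1)
        print(k,n,m.sum(),'X',q(X),'Y',q(Y),'z',q(z))
    show('hdr',far&brown&(z>140)&(z<182)); show('body',far&~brown&(z>60)&(z<155))
    show('tip',far&(z>172)&(z<190)&~brown)
    m=st&(z>175)&(z<200)&(y>325); show('panel',m)
    p=W[m][:,:2].astype(np.float32); print(cv2.minAreaRect(p))
    # panel front face fit
    m=st&brown&(z>40)&(z<180)&(y>325); show('front',m)
    m=st&(z>4)&(z<13)&(I.sum(-1)<200); m=cv2.morphologyEx(m.astype(np.uint8),cv2.MORPH_OPEN,np.ones((5,5)))>0; show('foot',m)
    print(cv2.minAreaRect(W[m][:,:2].astype(np.float32)))
E
```

```text
B hdr 70 X [355.4 356.8 359.3] Y [-529.5 -505.8 -484.8] z [150.8 172.4 176. ]
B body 247 X [347.4 348.6 356.3] Y [-530.9 -504.9 -483.8] z [ 71.7 128.  151.1]
B tip 19 X [310.4 321.8 360.1] Y [-531.9 -508.6 -489.5] z [173.3 176.1 187.9]
B panel 895 X [424.3 427.3 440.2] Y [-560.4 -445.6 -334.9] z [176.2 190.8 194.3]
((509.0046081542969, 358.5705871582031), (22.696739196777344, 242.5587615966797), 81.09812927246094)
B front 106 X [424.6 425.7 426.5] Y [-490.6 -420.9 -335. ] z [126.3 147.4 177.1]
B foot 4049 X [300.1 358.8 455.3] Y [-562.1 -449.3 -332.7] z [ 4.8  8.1 11.4]
((499.3970031738281, 306.8484191894531), (167.42276000976562, 246.73866271972656), 81.03427124023438)
A hdr 52 X [354.8 356.6 359.1] Y [-531.4 -510.1 -487.3] z [154.4 172.4 175.4]
A body 473 X [346.4 350.  364.4] Y [-534.2 -526.8 -487.9] z [ 68.2 118.1 150. ]
A tip 24 X [307.8 315.3 355.1] Y [-527.9 -509.2 -496.9] z [172.4 176.9 186.3]
A panel 834 X [423.5 427.1 439.9] Y [-568.5 -466.3 -338.1] z [176.4 189.2 192.3]
((510.0067138671875, 357.9083557128906), (20.49942398071289, 245.79345703125), 81.1634292602539)
A front 5 X [424.4 424.5 429. ] Y [-570.8 -540.3 -435.7] z [145.5 148.6 174.3]
A foot 1604 X [300.8 361.8 451.8] Y [-567.5 -513.7 -346.2] z [4.3 6.6 9.9]
((506.3179931640625, 305.9833984375), (166.9503631591797, 240.06893920898438), 81.19695281982422)
```

Emit:
drive_tool([
  [0.05,0.2,0,0.09,1],
  [0.1,0.4,0,0.18,1],
  [0.15,0.6,0,0.27,1],
  [0.2,0.8,0,0.36,1],
  [0.2,0.9,0,0.45,1],
  [0.2,0.9,0,0.54,1],
  [0.2,0.9,0,0.63,1],
  [0.2,0.9,0,0.72,1],
  [0.2,0.9,0,0.81,1],
  [0.2,0.9,0,0.9,1],
  [0.2,0.9,0,0.934,1],
  [0.2,0.9,0,0.934,1],
])

```text
time_s: 10.25
eef_pos: [552.7, 123.4, 286.0]
ee_rot: [0.76, 0.65, -0.002, -0.001]
force: [0.1, -0.6, -0.5]
finger_gap: 93.8
grip_force: 0.0
```

Emit:
drive_tool([
  [0.25,-0.03,0,0,1],
  [0.5,-0.07,0,0,1],
  [0.75,-0.1,0,0,1],
  [0.75,-0.1,0,0,1],
  [0.75,-0.1,0,0,1],
])

```text
time_s: 10.75
eef_pos: [556.0, 276.6, 286.3]
ee_rot: [0.759, 0.652, -0.002, -0.0]
force: [0.0, 0.0, 0.8]
finger_gap: 94.0
grip_force: 0.0
```

```bash
python3 - <<'E'
from h import *
s=snap('wrist');W=cloud(s);I=s['img'];cv2.imwrite('pics/e.png',I);print(get_state()['eef_pos'],s['E'].round(2),s['f'])
sx=np.array([.153,.988]);sy=np.array([-.988,.153])
I=I.astype(int);X=W[...,:2]@sx;Y=W[...,:2]@sy;z=W[...,2]
brown=(I[...,2]-I[...,0]>25)
for n,m in(('hdr',brown&(z>165)&(z<182)&(X<400)&(Y<-460)),('panel',brown&(z>185)&(z<198)),('body',(z>60)&(z<155)&(X<400)&(Y<-460)&(X>330))):
    if m.sum()>5: print(n,m.sum(),[np.round(np.percentile(a[m],[3,50,97]),1) for a in(X,Y,z)])
E
```

```text
[556.22119234 275.65978309 286.99593068] [[ 9.9000e-01 -1.4000e-01 -5.0000e-02  5.6873e+02]
 [-1.5000e-01 -9.5000e-01 -2.8000e-01  3.5854e+02]
 [-0.0000e+00  2.8000e-01 -9.6000e-01  4.6493e+02]
 [ 0.0000e+00  0.0000e+00  0.0000e+00  1.0000e+00]] 293.06612214827885
hdr 271 [array([354.9, 357.3, 358.6]), array([-529.8, -505.9, -482.2]), array([166.4, 173.6, 175.2])]
panel 2872 [array([424.5, 429. , 433.5]), array([-560.5, -446.4, -332.5]), array([189.9, 191.5, 193. ])]
body 5691 [array([333.3, 363.5, 398.1]), array([-853.5, -792.9, -491.1]), array([ 66.5, 102.5, 147.9])]
```

View pics/e.png

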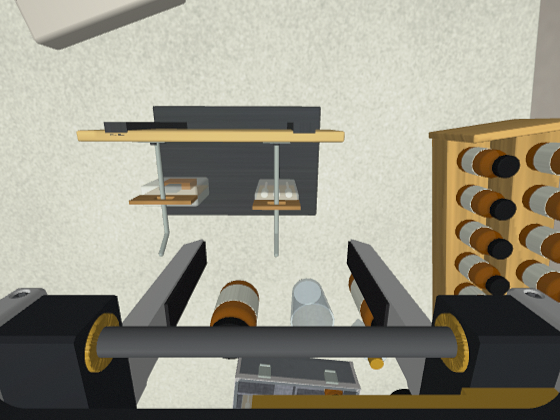

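The wrist view shows the dropper header at (276,205) on its peg, centred between the open fingers (190 and 365). The spray pack is at (165,200). Header X is about 357 and Y about -506, which agrees with the earlier estimate, so I'll descend and grip gently.

Emit:
drive_tool([
  [0,-0.005,0.2,0,1],
  [0,-0.005,0.4,0,1],
  [0,-0.005,0.6,0,1],
  [0,-0.005,0.75,0,1],
  [0,-0.005,0.83,0,1],
  [0,-0.005,0.83,0,0.1],
  [0,-0.005,0.83,0,0.1],
  [0,-0.005,0.83,0,-0.2],
  [0,-0.005,0.83,0,-0.2],
  [0,-0.005,0.83,0,-0.2],
  [0,-0.005,0.83,0,-0.2],
  [0,-0.005,0.83,0,-0.2],
], squeeze=6)

```text
time_s: 12.0
eef_pos: [555.4, 277.2, 123.0]
ee_rot: [0.759, 0.651, 0.001, 0.0]
force: [-1.0, -0.4, 1.4]
finger_gap: 49.6
grip_force: 6.0
```

Emit:
drive_tool([
  [0,0,-0.015,0,-0.2],
  [-0.05,0,-0.015,0,-0.2],
  [-0.1,0,-0.015,0,-0.2],
  [-0.14,0,-0.015,0,-0.2],
  [-0.16,0,-0.015,0,-0.2],
  [-0.175,0,-0.018,0,-0.2],
  [-0.19,0,-0.022,0,-0.2],
  [-0.205,0,-0.028,0,-0.2],
  [-0.215,0,-0.035,0,-0.2],
  [-0.225,0,-0.04,0,-0.2],
  [-0.225,0,-0.04,0,-0.2],
])

```text
time_s: 13.1
eef_pos: [548.3, 232.2, 130.8]
ee_rot: [0.759, 0.651, 0.0, 0.0]
force: [0.2, 3.0, 0.7]
finger_gap: 49.6
grip_force: 6.0
```

```bash
python3 - <<'E'
from h import *
s=snap('scene');st=get_state();print(st['eef_pos'],st['force'],st['wrist_torque'])
w=snap('wrist')['img']
cv2.imwrite('pics/f.png',np.hstack([cv2.resize(s['img'][110:280,340:480],None,fx=3.3,fy=3.3)[:560],cv2.resize(w[100:310,130:330],None,fx=1.6,fy=2.667)[:560]]))
E
```

```text
[548.31239561 232.25855579 130.70176505] [-0.52542412  1.67802795  1.8373785 ] [0.39864079 0.0434441  0.01743185]
```

View pics/f.png

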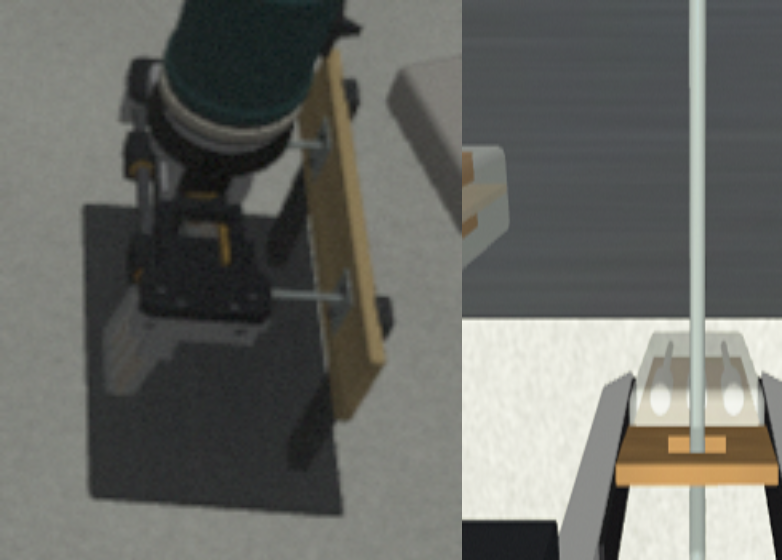

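The wrist crop shows the header at (695,455) with the peg going through its hole and the droppers' bodies below. The force is only 2–3 N. I'll measure the tilt from the range data.

```bash
cat >> h.py <<'E'
sx=np.array([.153,.988]);sy=np.array([-.988,.153])
def tilt(Y0=-506.5,off=0):
    s=snap('wrist');W=cloud(s);I=s['img'].astype(int);X=W[...,:2]@sx;Y=W[...,:2]@sy;z=W[...,2]
    e=get_state()['eef_pos'];xp=e[:2]@sx;yp=e[:2]@sy
    m=(I[...,2]-I[...,0]>20)&(abs(Y-yp)>11)&(abs(Y-yp)<24)&(abs(X-xp)<45)&(abs(z-e[2]-30)<40)
    p=np.c_[X[m]-xp,z[m]-e[2]-19]
    hi=p[p[:,1]>np.percentile(p[:,1],97)].mean(0)
    c,v=p.mean(0),np.linalg.svd(p-p.mean(0))[2][0]
    b,a=np.histogram(p[:,1],8); 
    print('piv X',xp.round(1),'Y',yp.round(1),'z',(e[2]+19).round(1),'n',len(p),'centroid',c.round(1),'dir',v.round(2),'top',hi.round(1),'tilt of top',np.degrees(np.arctan2(hi[0],hi[1])).round(1))
    for l,h_ in zip(a[:-1],a[1:]):
        k=(p[:,1]>=l)&(p[:,1]<=h_); 
        if k.any(): print(' ',round(l,1),k.sum(),np.percentile(p[k,0],[5,50,95]).round(1))
    pm=(abs(z-191)<4)&(X>410)&(X<445)&(Y<-335)&(Y>-565); print('panel X',np.percentile(X[pm],[5,50]).round(1),'Y',Y[pm].mean().round(1) if pm.any() else None)
    return s
E
python3 -c "
from h import *
tilt()"
```

```text
piv X 313.4 Y -506.2 z 149.7 n 1436 centroid [ 9.2 17.9] dir [0.03 1.  ] top [ 9.  31.8] tilt of top 15.8
  -28.9 20 [8.5 9.3 9.8]
  -21.2 12 [10.1 10.6 11.1]
  -13.5 9 [11.7 11.8 12.4]
  -5.9 16 [12.9 13.6 14.1]
  1.8 380 [ 6.5  7.7 12.5]
  9.5 193 [7.3 8.  8.7]
  17.1 231 [ 8.7  9.5 10.1]
  24.8 575 [ 7.7 10.1 11.3]
panel X [424.  428.4] Y -488.4
```

Emit:
drive_tool([
  [-0.01,0,-0.005,0,-0.2],
  [-0.02,0,-0.01,0,-0.2],
  [-0.03,0,-0.018,0,-0.2],
  [-0.03,0,-0.018,0,-0.2],
])

```text
time_s: 13.65
eef_pos: [547.3, 225.8, 134.1]
ee_rot: [0.759, 0.651, -0.0, 0.0]
force: [-0.6, 1.3, 0.0]
finger_gap: 49.9
grip_force: 6.0
```

```bash
python3 -c "
from h import *
s=tilt();print(get_state()['force'],get_state()['wrist_torque'])"
```

```text
piv X 306.9 Y -506.2 z 153.1 n 871 centroid [14.3 22.2] dir [0.19 0.98] top [14.8 30.6] tilt of top 25.9
  1.9 98 [ 9.6 10.2 13.3]
  5.6 41 [10.4 11.  11.3]
  9.2 48 [11.4 12.1 12.4]
  12.9 54 [12.5 13.2 13.6]
  16.5 54 [13.7 14.3 14.7]
  20.2 54 [14.9 15.4 15.8]
  23.8 53 [15.9 16.5 16.9]
  27.5 469 [13.5 15.4 17.3]
panel X [423.9 427.1] Y -485.4
[ 0.13889672 -0.00157984  0.11951447] [0.05690751 0.03671935 0.00951476]
```

Emit:
drive_tool([
  [-0.01,0,-0.004,0,-0.2],
  [-0.02,0,-0.008,0,-0.2],
  [-0.03,0,-0.012,0,-0.2],
  [-0.035,0,-0.015,0,-0.2],
  [-0.035,0,-0.015,0,-0.2],
])

```text
time_s: 14.2
eef_pos: [546.3, 219.4, 137.1]
ee_rot: [0.759, 0.651, 0.0, 0.0]
force: [0.3, 2.5, -0.6]
finger_gap: 50.1
grip_force: 6.0
```

```bash
python3 -c "
from h import *
s=tilt();print(get_state()['force'],get_state()['wrist_torque'])"
```

```text
piv X 300.4 Y -506.1 z 156.0 n 461 centroid [21.1 24.1] dir [0.32 0.95] top [21.2 28.2] tilt of top 36.9
  0.6 44 [13.1 13.5 13.9]
  21.5 10 [21.9 22.5 23.1]
  25.0 407 [20.4 21.9 23.6]
panel X [423.7 424.5] Y -484.4
[-0.38044958  0.88992275 -0.66738049] [0.23674052 0.03008034 0.01648618]
```

Tilt is now 23° and the panel has not moved, but the pack has slid about 10 mm in the pads. I'll grip firmer and go straight along the tip direction.

Emit:
drive_tool([
  [0,0,0,0,-0.2],
  [0,0,0,0,-0.2],
  [-0.012,0,-0.018,0,-0.2],
  [-0.024,0,-0.036,0,-0.2],
  [-0.036,0,-0.054,0,-0.2],
  [-0.048,0,-0.072,0,-0.2],
  [-0.06,0,-0.09,0,-0.2],
  [-0.06,0,-0.09,0,-0.2],
], squeeze=15)

```text
time_s: 15.05
eef_pos: [544.8, 207.2, 155.7]
ee_rot: [0.759, 0.651, 0.0, 0.0]
force: [-0.7, -0.8, -0.7]
finger_gap: 49.8
grip_force: 15.0
```

```bash
python3 -c "
from h import *
s=tilt();print(get_state()['force'],get_state()['wrist_torque']);cv2.imwrite('pics/g.png',s['img'])"
```

```text
piv X 288.3 Y -506.3 z 174.3 n 465 centroid [21.  24.6] dir [0.32 0.95] top [21.  28.5] tilt of top 36.3
  0.7 44 [12.8 13.3 13.9]
  22.2 22 [21.5 22.6 23.1]
  25.7 399 [20.1 21.7 23.4]Traceback (most recent call last):
  File "<string>", line 3, in <module>
    s=tilt();print(get_state()['force'],get_state()['wrist_torque']);cv2.imwrite('pics/g.png',s['img'])
  File "h.py", line 38, in tilt
    pm=(abs(z-191)<4)&(X>410)&(X<445)&(Y<-335)&(Y>-565); print('panel X',np.percentile(X[pm],[5,50]).round(1),'Y',Y[pm].mean().round(1) if pm.any() else None)
                                                                         ~~~~~~~~~~~~~^^^^^^^^^^^^^^
    return _quantile_unchecked(
        a, q, axis, out, overwrite_input, method, keepdims, weights)
    return _ureduce(a,
                    func=_quantile_ureduce_func,
    ...<5 lines>...
                    overwrite_input=overwrite_input,
                    method=method)
    r = func(a, **kwargs)
    result = _quantile(arr,
                       quantiles=q,
    ...<2 lines>...
                       out=out,
                       weights=wgt)
    slices_having_nans = np.isnan(arr[-1, ...])
                                  ~~~^^^^^^^^^
IndexError: index -1 is out of bounds for axis 0 with size 0
```

Emit:
drive_tool([
  [-0.025,0,-0.025,0,-0.2],
  [-0.06,0,-0.05,0,-0.2],
  [-0.12,0,-0.1,0,-0.2],
  [-0.18,0,-0.2,0,-0.2],
  [-0.18,0,-0.3,0,-0.2],
  [-0.18,0,-0.3,0,-0.2],
])

```text
time_s: 15.7
eef_pos: [540.7, 171.5, 219.5]
ee_rot: [0.76, 0.65, 0.003, 0.002]
force: [0.3, -0.1, -0.7]
finger_gap: 49.2
grip_force: 15.0
```

```bash
sed -i 's/^    pm=.*$//' h.py; python3 -c "
from h import *
s=tilt();print(get_state()['force'],get_state()['eef_pos'])
t=snap('scene');cv2.imwrite('pics/g.png',np.hstack([s['img'][:400:1,100:450],t['img'][20:420,150:560]]))
W=cloud(t);X=W[...,:2]@sx;Y=W[...,:2]@sy;z=W[...,2];pm=(abs(z-189)<4)&(X>410)&(X<450)&(Y<-300)&(Y>-600);print(np.percentile(X[pm],[5,50]),np.percentile(Y[pm],[2,50,98]))
"
```

```text
piv X 252.2 Y -507.2 z 236.4 n 481 centroid [20.5 25.4] dir [0.37 0.93] top [20.9 30.4] tilt of top 34.5
  2.3 56 [13.  13.4 14.7]
  5.9 9 [1.7 2.5 3.4]
  23.7 14 [21.8 22.9 23.1]
  27.3 402 [20.1 21.7 23.3]
[ 0.20357241 -0.3490714  -1.01120409] [539.92873127 171.66693992 217.36962897]
[424.05729598 428.76652346] [-568.3397216  -464.6074705  -333.14613687]
```

View pics/g.png

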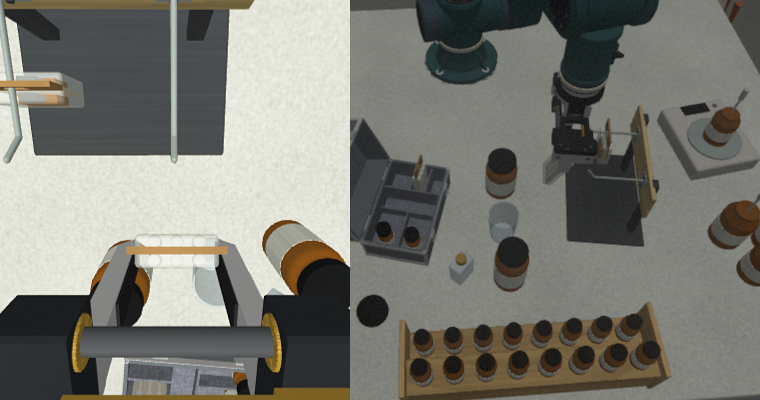

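The pack is free (tilt 23°, slid 10 mm in the pads) and the stand has not moved. The left half shows the empty peg at (172,160), the pack at (177,250) and the spray pack still hanging. I'll straighten the pack by pressing its bottom against the fixed case's front, after checking the slot and front geometry.

```bash
python3 - <<'E'
from h import *
for n in('top','scene'):
    s=snap(n);W=cloud(s);I=s['img'].astype(int)
    X=(W[...,:2]-o)@cxx;Y=(W[...,:2]-o)@cyy;z=W[...,2]
    def show(t,m):
        print(n,t,m.sum(),[np.round(np.percentile(a[m],[3,50,97]),1) for a in(X,Y,z)] if m.sum()>4 else '')
    br=(I[...,2]-I[...,0]>20)
    show('packed',br&(abs(X+12)<25)&(abs(Y+72)<40)&(z>90)&(z<125))
    show('front protr',(X<-73)&(X>-95)&(abs(Y)<112)&(z>12)&(z<80))
    show('rim',(abs(X+70)<14)&(abs(Y)<105)&(z>58)&(z<68))
    show('endrim',(abs(Y+107)<10)&(abs(X)<60)&(z>58)&(z<68))
    show('slotfloor',(abs(X+48)<25)&(abs(Y+72)<40)&(z<20)&(z>2))
    m=(abs(X+70)<40)&(abs(Y+72)<25)&(z>5)
    for a in range(-95,-25,5):
        k=m&(X>=a)&(X<a+5); print(a,k.sum(),np.round(np.percentile(z[k],[10,50,90])) if k.any() else '',end=' | ')
    print()
    k=(X<-73)&(X>-95)&(abs(Y)<112)&(z>12)&(z<80); print(np.histogram(Y[k],11,(-110,110))[0])
E
```

```text
top packed 56 [array([-15.9, -13.4,  -6.8]), array([-93.2, -70.8, -48.3]), array([ 92.7, 116.9, 120.9])]
top front protr 51 [array([-78.9, -76.3, -73.4]), array([-69. ,  49.1,  69.8]), array([33.4, 52.9, 58.8])]
top rim 248 [array([-72.5, -68.8, -65.2]), array([-99.3,  -1.3, 100.7]), array([58.4, 61.7, 64.9])]
top endrim 138 [array([-55.5,  -1.4,  55. ]), array([-111.1, -107.6, -104.1]), array([58.3, 62.1, 64.6])]
top slotfloor 303 [array([-71.6, -46.5, -25.1]), array([-102.7,  -71.4,  -33.8]), array([ 4.8,  8.7, 15. ])]
-95 0  | -90 0  | -85 0  | -80 19 [35. 45. 58.] | -75 44 [17. 59. 63.] | -70 37 [60. 61. 63.] | -65 5 [ 7.  8. 11.] | -60 35 [ 7.  9. 11.] | -55 37 [ 7.  9. 11.] | -50 33 [ 7.  8. 10.] | -45 33 [ 6.  9. 12.] | -40 38 [ 7.  8. 11.] | -35 77 [ 9. 46. 57.] | -30 0  | 
[ 0  1 23  1  0  0  0  1 24  1  0]
scene packed 92 [array([-14.7, -13.3, -10.3]), array([-92. , -70.2, -46.5]), array([ 93.3, 110.3, 118.3])]
scene front protr 78 [array([-78. , -75.1, -73.4]), array([-68.9,  53.3,  71.7]), array([31.8, 43.8, 57.8])]
scene rim 264 [array([-71.4, -67.7, -64. ]), array([-101.9,    9.4,   99.9]), array([58.2, 60.3, 63.5])]
scene endrim 112 [array([-57.2,  11.5,  56.3]), array([-110.7, -105.7, -102.3]), array([58.1, 60.2, 63.1])]
scene slotfloor 237 [array([-70.6, -42.1, -26.9]), array([-104.7,  -81.2,  -32.9]), array([ 3.5,  8.1, 19. ])]
-95 0  | -90 0  | -85 0  | -80 20 [34. 40. 54.] | -75 69 [24. 53. 60.] | -70 47 [50. 60. 62.] | -65 5 [58. 59. 60.] | -60 0  | -55 11 [ 7.  7. 10.] | -50 18 [6. 7. 8.] | -45 20 [5. 7. 9.] | -40 17 [6. 7. 9.] | -35 101 [10. 37. 55.] | -30 0  | 
[ 0  1 27  9  0  0  0  0 34  7  0]
```

Emit:
drive_tool([
  [-0.2,0.04,0,0.02,-0.2],
  [-0.4,0.08,0,0.04,-0.2],
  [-0.6,0.12,0,0.065,-0.2],
  [-0.8,0.16,0,0.065,-0.2],
  [-0.95,0.2,0,0.065,-0.2],
  [-1,0.21,0,0.065,-0.2],
  [-1,0.21,0.2,0.065,-0.2],
  [-1,0.21,0.4,0.065,-0.2],
  [-1,0.21,0.63,0.065,-0.2],
  [-1,0.21,0.63,0.065,-0.2],
  [-1,0.21,0.63,0.065,-0.2],
])

```text
time_s: 17.0
eef_pos: [549.1, -30.9, 88.1]
ee_rot: [0.791, 0.612, -0.001, -0.001]
force: [-0.1, 0.9, -0.3]
finger_gap: 49.2
grip_force: 15.0
```

```bash
python3 - <<'E'
from h import *
import h
h.sx=-cxx;h.sy=-cyy
tilt()
st=get_state();e=st['eef_pos'];print('case X,Y',(e[:2]-o)@cxx,(e[:2]-o)@cyy,e,st['ee_rot'],st['force'])
s=snap('scene');W=cloud(s)
X=(W[...,:2]-o)@cxx;Y=(W[...,:2]-o)@cyy;z=W[...,2]
m=(X>-135)&(X<-73)&(abs(Y)<40)&(z>15)&(z<80)
for a in range(15,80,8):
    k=m&(z>=a)&(z<a+8);print(a,k.sum(),np.percentile(X[k],[5,50,95]).round(1) if k.any() else '')
E
```

```text
piv X 110.2 Y -540.8 z 109.6 n 442 centroid [21.1 21.7] dir [0.32 0.95] top [20.9 25.7] tilt of top 39.1
  -2.4 41 [13.2 13.4 13.9]
  19.0 8 [22.5 22.9 23.2]
  22.5 393 [20.3 21.8 23.5]
case X,Y -118.27536097583786 -1.1767115743018246 [551.01902879 -31.34073564  90.62001002] [7.91133827e-01 6.11642020e-01 9.11806620e-04 6.90402634e-04] [-0.40317575  0.43747425  1.13551443]
15 0 
23 0 
31 4 [-100.6  -96.4  -88.1]
39 20 [-106.1  -93.4  -87.6]
47 28 [-110.5  -97.2  -90.5]
55 22 [-112.9 -100.   -94.5]
63 24 [-117.8 -106.9  -97.9]
71 12 [-119.4 -108.6 -102.1]
79 0
```

Emit:
drive_tool([
  [-0.04,0,0,0,-0.2],
  [-0.075,0,0,0,-0.2],
  [-0.1,0,0,0,-0.2],
  [-0.125,0,0,0,-0.2],
  [-0.15,0,0,0,-0.2],
  [-0.17,0,0,0,-0.2],
  [-0.19,0,0,0,-0.2],
  [-0.21,0,0,0,-0.2],
  [-0.225,0,0,0,-0.2],
  [-0.225,0,0,0,-0.2],
], squeeze=7)

```text
time_s: 18.1
eef_pos: [538.3, -75.9, 88.8]
ee_rot: [0.792, 0.611, -0.0, 0.0]
force: [-0.4, -0.4, -0.7]
finger_gap: 50.2
grip_force: 7.0
```

```bash
cat > m.py <<'E'
from h import *
import h
h.sx=-cxx;h.sy=-cyy
tilt()
st=get_state();e=st['eef_pos'];print('case X,Y',(e[:2]-o)@cxx,(e[:2]-o)@cyy,e,st['ee_rot'],st['force'])
s=snap('scene');W=cloud(s)
X=(W[...,:2]-o)@cxx;Y=(W[...,:2]-o)@cyy;z=W[...,2]
yc=(e[:2]-o)@cyy
m=(X>-135)&(X<-40)&(abs(Y-yc)<23)&(z>15)&(z<155)
for a in range(15,150,10):
    k=m&(z>=a)&(z<a+10);print(a,k.sum(),np.percentile(X[k],[5,50,95]).round(1) if k.any() else '')
E
python3 m.py
```

```text
piv X 63.9 Y -539.9 z 107.7 n 1993 centroid [11.9 17.3] dir [-0.15  0.99] top [10.1 32.9] tilt of top 17.0
  -28.8 49 [18.  18.3 18.8]
  -21.0 30 [18.2 18.6 18.9]
  -13.2 33 [18.3 18.5 18.9]
  -5.4 25 [18.4 18.8 19.1]
  2.4 520 [10.6 12.8 18.1]
  10.2 295 [10.6 11.1 11.5]
  17.9 328 [10.8 11.2 11.7]
  25.7 713 [ 7.7 10.9 11.7]
case X,Y -72.00229526099459 -2.1258454300115117 [538.30303421 -75.83968817  88.68401215] [ 7.91491758e-01  6.11179698e-01 -4.11741178e-04  6.31231623e-05] [ 0.6346946   0.32214436 -1.42420364]
15 19 [-56.3 -47.2 -40.4]
25 26 [-90.1 -51.5 -41.9]
35 14 [-90.6 -90.2 -89.6]
45 9 [-90.7 -90.4 -90. ]
55 16 [-90.9 -90.5 -65.1]
65 15 [-91.2 -90.7 -90.4]
75 12 [-91.2 -90.9 -90.5]
85 16 [-91.5 -91.2 -91. ]
95 15 [-91.5 -91.4 -90.9]
105 31 [-91.6 -90.5 -86.4]
115 1 [-89.5 -89.5 -89.5]
125 0 
135 3 [-65.9 -65.3 -65. ]
145 0
```

Upright within about 1°. Now I'll lift it over to the slot and lower it.

Emit:
drive_tool([
  [0.03,0,0,0,-0.2],
  [0.03,0,0,0,-0.2],
  [0.03,0,-0.15,0,-0.2],
  [0.03,-0.05,-0.3,0,-0.2],
  [0.03,-0.2,-0.3,0,-0.2],
  [-0.05,-0.35,-0.3,0,-0.2],
  [-0.163,-0.35,-0.3,0,-0.2],
  [-0.163,-0.35,-0.3,0,-0.2],
  [-0.163,-0.35,-0.15,0,-0.2],
  [-0.163,-0.35,-0.1,0,-0.2],
  [-0.163,-0.35,-0.1,0,-0.2],
], squeeze=15)

```text
time_s: 19.3
eef_pos: [461.3, -88.3, 106.7]
ee_rot: [0.791, 0.611, -0.001, -0.002]
force: [-0.5, -0.3, -0.9]
finger_gap: 49.9
grip_force: 15.0
```

```bash
python3 m.py | head -12; python3 -c "
from h import *
cv2.imwrite('pics/i.png',snap('wrist')['img'])"
```

```text
piv X 32.2 Y -469.6 z 127.1 n 2773 centroid [1. 7.] dir [-0.69 -0.72] top [10.1 31.3] tilt of top 17.8
  -29.0 229 [-28.  -26.8  18.6]
  -21.3 270 [-28.1 -26.7  18.7]
  -13.6 379 [-30.8 -27.7  18.7]
  -5.9 32 [18.3 18.9 19.3]
  1.8 555 [10.8 12.5 18. ]
  9.5 294 [10.7 11.1 11.6]
  17.2 333 [10.9 11.3 11.8]
  24.9 681 [ 7.8 10.8 11.8]
case X,Y -40.263097637693946 -72.41182087556442 [462.25167042 -88.60711305 108.06756514] [ 7.91242744e-01  6.11500946e-01 -5.73537523e-04 -1.08815147e-03] [ 0.20893706  0.48450371 -0.84358172]
15 6 [-70.8 -70.2 -69.5]
25 13 [-77.9 -76.  -70. ]
```

View pics/i.png

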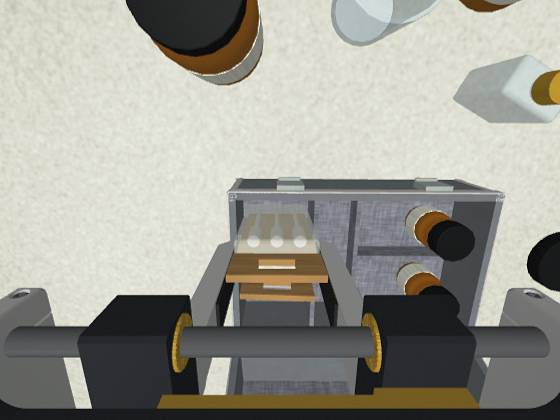

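The pack at (277,250) sits over the front slot (234–350 wide), in front of the packed one at (275,292). I'll lower it.

Emit:
drive_tool([
  [0,0,0.04,0,-0.2],
  [0,0,0.08,0,-0.2],
  [0,0,0.12,0,-0.2],
  [0,0,0.15,0,-0.2],
  [0,0,0.175,0,-0.2],
  [0,0,0.19,0,-0.2],
  [0,0,0.19,0,-0.2],
])

```text
time_s: 20.15
eef_pos: [462.2, -89.1, 70.3]
ee_rot: [0.791, 0.611, -0.0, -0.0]
force: [0.6, -0.3, -0.7]
finger_gap: 49.8
grip_force: 15.0
```

Emit:
drive_tool([
  [0,0,0.015,0,-0.2],
  [0,0,0.015,0,-0.2],
  [0,0,0.015,0,0.25],
  [0,0,0.015,0,0.25],
  [0,0,0.015,0,0.25],
  [0,0,0.015,0,0.25],
  [0,0,0.015,0,0.25],
])

```text
time_s: 20.85
eef_pos: [462.7, -89.2, 68.0]
ee_rot: [0.791, 0.611, 0.0, 0.0]
force: [-0.7, -0.4, 0.8]
finger_gap: 58.8
grip_force: 0.0
```

```bash
python3 m.py | head -10; python3 - <<'E'
from h import *
s=snap('wrist');W=cloud(s);I=s['img'].astype(int)
X=(W[...,:2]-o)@cxx;Y=(W[...,:2]-o)@cyy;z=W[...,2]
m=(I[...,2]-I[...,0]>20)&(X>-75)&(X<-30)&(abs(Y+72)<30)&(z>85)&(z<135)
for a in range(85,135,5):
    k=m&(z>=a)&(z<a+5);print(a,k.sum(),np.percentile(X[k],[5,50,95]).round(1) if k.any() else '',np.percentile(Y[k],[2,98]).round(1) if k.any() else '')
print(np.percentile(z[m],[95,99]))
E
```

```text
piv X 31.7 Y -470.1 z 86.9 n 3281 centroid [-3.1 12.8] dir [-0.99 -0.15] top [ 7.9 31.4] tilt of top 14.1
  -28.9 69 [17.  17.3 17.7]
  -21.2 39 [16.9 17.2 17.6]
  -13.6 57 [-19.6  17.1  17.5]
  -5.9 118 [-19.6 -17.5  17.6]
  1.7 1128 [-27.  -19.1  15.2]
  9.4 667 [-27.4 -25.4   9.6]
  17.0 536 [-27.1   9.    9.7]
  24.7 667 [5.7 8.8 9.7]
case X,Y -39.7725799003026 -71.9024698122911 [462.61908899 -89.21125935  67.93724209] [7.91381961e-01 6.11321998e-01 7.34098468e-05 2.42662929e-05] [ 0.29288247 -0.84381232  0.43627648]
85 95 [-56.7 -56.2 -55.2] [-92.7 -51.6]
90 1019 [-55.  -50.4 -47.7] [-94.4 -50.3]
95 517 [-48.7 -48.1 -44.8] [-95.8 -48.1]
100 331 [-48.7 -48.1 -45.7] [-96.2 -48. ]
105 261 [-48.6 -48.2 -47.7] [-96.4 -47.7]
110 461 [-48.6 -48.1 -47.6] [-96.3 -48.2]
115 978 [-48.4 -46.9 -44.3] [-96.2 -48.1]
120 0  
125 0  
130 0  
[118.03802104 118.51905689]
```

The top is at 118 mm, so the pack is fully down and vertical. I'll retreat straight up and do a final check.

Emit:
drive_tool([
  [0,0,-0.05,0,0.3],
  [0,0,-0.15,0,0.3],
  [0,0,-0.3,0,0.3],
  [0,0,-0.5,0,0.3],
  [0,0,-0.7,0,0.3],
  [0.3,0,-0.9,0,0.3],
  [0.6,0,-0.9,0,0.3],
  [0.9,0,-0.9,0,0.3],
  [0.9,0,-0.9,0,0.3],
  [0.9,0,-0.9,0,0.3],
  [0.9,0,-0.9,0,0.3],
])

```text
time_s: 22.1
eef_pos: [508.0, 85.3, 248.3]
ee_rot: [0.791, 0.612, -0.0, 0.0]
force: [0.2, -0.1, 0.5]
finger_gap: 61.1
grip_force: 0.0
```

```bash
python3 - <<'E'
from h import *
lid();cv2.imwrite('pics/j.png',snap('scene')['img'])
s=snap('top');W=cloud(s);I=s['img'].astype(int)
X=(W[...,:2]-o)@cxx;Y=(W[...,:2]-o)@cyy;z=W[...,2]
m=(I[...,2]-I[...,0]>20)&(X>-75)&(X<-30)&(abs(Y+72)<30)&(z>105)&(z<135);print(m.sum(),np.percentile(z[m],[50,95]),X[m].mean(),Y[m].mean())
E
```

```text
top 1160 [103.41385523 178.29165478] [112.13093435 198.81005692] 170.68630848692553
scene 1162 [101.70195606 166.37877833] [112.50019957 197.27872716] 171.92820307993273
43 [117.26618923 119.74035085] -49.02969193160552 -71.26716351062622
```

View pics/j.png

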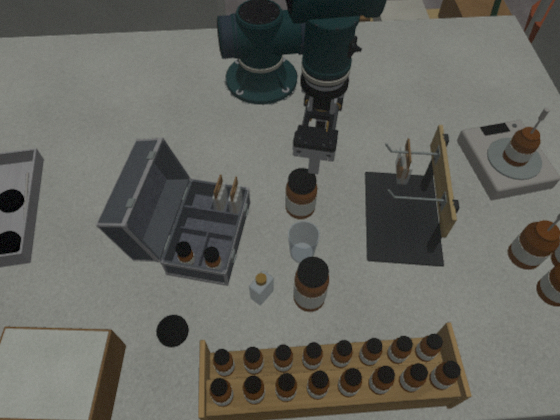

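The lid leans back at (145,195). Both packs stand in the case at (219,190) and (234,192), the spray pack still hangs at (404,160), and everything else is where it was.

```bash
python3 -c "
from rig import *
print(sign_off())"
```

```text
the job is handed in; nothing more can be done
None
```

The job is handed in at about 22 s: the lid is open on its stop, the dropper pack stands upright and fully down in the front slot, and in the final camera view the stand, the spray pack and everything else were where they started.

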